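# Set up the drip tray and take off a cap of unknown thread

### The arm

A 6-joint arm with a two-finger parallel gripper is mounted at the origin on a cart in front of the work surface, level with it; the furniture and walls round the work are solid. World frame = base frame: x ahead of the robot, y to its left, z up, the work surface at z = 0. Lengths are in m, angles in degrees, forces in N, time in s.
With the tool pointing down it reaches from about 0.25 to 0.725 m from the base axis. Payload 9.7 kg.
Tool frame: the origin (TCP) lies at the centre of the arm's flange, where the gripper is bolted on; the fingertips stand 173 mm ahead of it and the grasp point (between the pads) lies 155 mm ahead of it; z points along the fingers, y is the line along which they close (so a half turn about z gives the same grasp; the last joint's range is limited). The gripper opens to 85 mm and grips with 20 to 120 N. Pads are 22 mm wide; open, the fingers measure 114 mm over their backs; the gripper's body (76 mm by 85 mm) begins 54 mm behind the grasp point. The pads swing forward as they close: fully open they stand 13 mm farther back than shut.
Start: joints at [74.943, 4.979, 10.078, 95.1, 0, 90], TCP at [0.143, 0.531, 0.405] pointing down, gripper open.
Joint ranges: [-179.16, 179.16], [-48.56, 103.87], [-65.8, 70.77], [-126.05, 130.52], [-82.76, 87.17], [-180, 180]. Speed limits (degrees/s): [127.2, 127.2, 147.25, 180, 180, 180].

### API

Orientations are given as [roll, pitch, yaw] about the fixed x, y, z axes, in that order (R = Rz(yaw) Ry(pitch) Rx(roll)).
In Python, from workcell import monitor, camera, get_calibration, bot gives the robot as it stands.
- The arm moves only by the tool carry_out, never from a script. Its argument "targets" is text: rows parted by semicolons, each of 7 numbers parted by spaces: the shift along the tool's x, y, z in units of 0.04 m (1.0 is 0.04 m), then the turn, a rotation vector about the tool's x, y, z in units of 0.1 rad (1.0 is 0.1 rad), then the opening, from -1 (shut) to 1 (fully open), so that 0 is half open. A call has exactly 8 rows; each row shifts and turns the commanded pose from where the row before left it, along the tool's axes as they then stand; what a row does not reach is not made up. A row lasts 1/12 s, in which the tool goes at most 41.7 mm and 7.16 degrees, less where a joint would pass 70% of its speed; a pose out of reach is approached as far as the arm can. A call with a number of a shift or a turn outside -1 to 1 is refused whole. A call with a gripper value outside its range is refused whole. The fingers move at their own pace and stop on an object; "newtons" is the grip in N (left out, the last holds). Time passes only in rows, so rows that do not move let the fingers close, or fill a call up. It gives the time, the measured TCP pose, the force, the opening and the grip force at its end, in the units of the state.
- monitor.get_obs(): the state, without advancing time (a new reading comes with each control period).
- camera(name): name is "scene" or "top" or "wrist"; returns the picture (420x560x3 uint8, red, green, blue); there is no depth.
- get_calibration(name): a dict with "fx", "fy", "cx", "cy" (pixels), "D" ([k1, k2, p1, p2, k3] as OpenCV has them; the pictures are not rectified), "view" (4x4, takes a point from world to camera coordinates). Camera axes: x right, y down, z forward; pixel columns grow to the right and rows downward; lengths in m; the calibration is good to about 2 mm. A picture is of the moment at which its call begins: read the wrist's pose just before it. get_calibration takes no time and is no camera call; for the wrist camera it gives the pose at the moment of the call.
- bot.job_done(): hands the job in; it is judged then, once.
The state is a dict: "time": time; "q": joint angles; "qd": joint speeds; "joint_efforts": joint torques, N m; "ee_pos": TCP position; "tcp_rot": TCP orientation; "wrist_force": force on the tool from outside, world axes, zero at the start; "torque": the same for the moment, N m; "opening": finger opening in m; "grasp_force": force on a finger pad.
Only numpy, scipy, OpenCV 4.12 (cv2) and the standard library are available. Lean on these libraries where they do the work, as an engineer would, in place of code of your own. Each camera call takes 0.05 s, during which the arm holds its last target. There are 200 camera calls.

### The job

Put up the three folded-down sides of the metal drip tray so that they stand upright, then unscrew the black wing cap of the steel canister nearer the tray; some of these caps have a left-hand thread, so try it both ways to find which way it turns. Lift the cap off and finish still holding it, level and still, over the middle of the tray and clear above its sides: do not put it down or let go. Leave the other canister closed and everything else where it stands.

Things in the scene. Friction and masses are not known exactly. Their poses are not given: they have to be found in the camera images.
- tray: Low dark steel drip tray fixed to the counter, base 124 (x) x 144 (y) x 11 mm. Origin: centre of its underside, z up, x to its far side. A fixed wall 55 mm high along its near (-x) edge; three sides fold outward about hinge lines 12 mm above the counter: left at y = +70 mm, right at y = -70 mm, far at x = +60 mm. A raised side with its pull reaches 82 mm above the counter.
- tray_mid (a point): Middle of the tray's inner floor, 11 mm above the counter.
- side_left (a joint): Hinge of the left side of the drip tray: 0 = lying flat outward, 1.57 = upright (its stop). It starts at 0.2 to 0.5 and its stiff hinge (about 0.05 N m) keeps it at whatever angle it is left.
- side_right (a joint): Hinge of the right side of the drip tray: 0 = lying flat outward, 1.57 = upright (its stop). It starts at 0.2 to 0.5 and its stiff hinge (about 0.05 N m) keeps it at whatever angle it is left.
- side_far (a joint): Hinge of the far side of the drip tray: 0 = lying flat outward, 1.57 = upright (its stop). It starts at 0.2 to 0.5 and its stiff hinge (about 0.05 N m) keeps it at whatever angle it is left.
- pull_left (a point): Middle of the round black pull on the left side of the tray: a lying pin 26 mm long, 12 mm thick, parallel to the hinge and 64 mm from it, on a 16 mm wide tab; the panel itself ends 42 mm from the hinge, so a finger fits beyond each end of the pin. Pinched end to end from above, the pin turns between the fingers while the side is swung up along its arc.
- pull_right (a point): Middle of the round black pull on the right side of the tray: a lying pin 26 mm long, 12 mm thick, parallel to the hinge and 64 mm from it, on a 16 mm wide tab; the panel itself ends 42 mm from the hinge, so a finger fits beyond each end of the pin. Pinched end to end from above, the pin turns between the fingers while the side is swung up along its arc.
- pull_far (a point): Middle of the round black pull on the far side of the tray: a lying pin 26 mm long, 12 mm thick, parallel to the hinge and 64 mm from it, on a 16 mm wide tab; the panel itself ends 42 mm from the hinge, so a finger fits beyond each end of the pin. Pinched end to end from above, the pin turns between the fingers while the side is swung up along its arc.
- can_1: One of two steel canisters that look alike, bolted to the counter: round, 90 mm over its foot, 76 mm body, 78 mm high to the shoulder, a neck inside the cap. Origin: centre of its underside, z up. At the start the wing of its cap lies along its x axis. Which of the two stands nearer the tray differs from start to start.
- can_2: One of two steel canisters that look alike, bolted to the counter: round, 90 mm over its foot, 76 mm body, 78 mm high to the shoulder, a neck inside the cap. Origin: centre of its underside, z up. At the start the wing of its cap lies along its x axis. Which of the two stands nearer the tray differs from start to start.
- cap_1: Black screw cap of can_1, seated on its neck: round skirt 54 mm wide, 27.5 mm high, with a bar-shaped wing on top, 50 mm along the cap's x, 12 mm thick along y, from 27.5 to 60 mm above the origin. Origin: centre of the skirt's underside (81.5 mm above the counter when closed), z up. About 60 g. Its thread hand cannot be seen.
- cap_2: Black screw cap of can_2, seated on its neck: round skirt 54 mm wide, 27.5 mm high, with a bar-shaped wing on top, 50 mm along the cap's x, 12 mm thick along y, from 27.5 to 60 mm above the origin. Origin: centre of the skirt's underside (81.5 mm above the counter when closed), z up. About 60 g. Its thread hand cannot be seen.
- wing_1 (a point): Top middle of the wing of cap_1, 60 mm above the cap's origin. Turning: the wrong way it stops dead within 0.1 rad; the right way it turns almost freely, the thread lets go between 0.7 and 1.3 rad (aim for 1.0) and there is a stop at about 1.4 rad. Then it lifts straight up, clear of the neck after 25 mm. Before that it cannot be pulled off.
- wing_2 (a point): Top middle of the wing of cap_2, 60 mm above the cap's origin. Turning: the wrong way it stops dead within 0.1 rad; the right way it turns almost freely, the thread lets go between 0.7 and 1.3 rad (aim for 1.0) and there is a stop at about 1.4 rad. Then it lifts straight up, clear of the neck after 25 mm. Before that it cannot be pulled off.
- shot_glass: Bystander: small clear glass, 49 mm wide, 62 mm high; origin under its middle.
- jigger: Bystander: steel double-cone measure, 46 mm wide, 77 mm high; origin under its middle.
- spice_pot: Bystander: round pot with grey lid, 58 mm wide, 61 mm high; origin under its middle.
- raisin_jar: Bystander: clear jar of raisins with white lid, 72 mm wide, 116 mm high; origin under its middle.
- tape_roll: Bystander: roll of tape lying flat, 100 mm wide, 25 mm high; origin under its middle.
- measuring_jug: Bystander: clear measuring jug with handle, 60 x 90 x 83 mm; origin under its middle.
There are look-alikes about, which are no part of the job. What is shaped like the cap_1 but purple is not meant.

How it is judged:
By the outcome, as a careful person would: the job done as asked, in the order asked, and still so for the second after the job is handed in, while the arm keeps its last pose, push and grip.
It also fails if it takes over 72 s, if anything falls off the work surface, if the arm or the gripper's body presses on something with over 40 N, if the wrist force passes 120 N, or if a joint passes its speed limit or range.

## Working session

There is one attempt and no reset: what is moved stays moved. The work goes in short steps, Python scripts to look and compute and a tool call to move; the robot and the scene stay as the last step left them, time stands still between calls to the robot, and variables do not carry over. Pictures are saved under pics/ and viewed, at most 10 in all, crops included, and the job is handed in when it is done.

Besides the shell and the picture viewer there is one more tool, called as name(argument=value, ...), one argument or row to a line, values as JSON. carry_out: Moves the arm, as the interface text tells. Shifts and turns lie within -1 to 1; 1 stands for 0.04 m of shift or 0.1 rad of turn. Its arguments: {"type":"object","properties":{"targets":{"type":"string"},"newtons":{"type":"number"}},"required":["targets"]}

```bash
ls; mkdir -p pics
python3 - <<'E'
from workcell import monitor, camera, get_calibration, bot
import cv2,json
o=monitor.get_obs();print({k:o[k] for k in("time","ee_pos","tcp_rot","opening")})
for n in("scene","top"):
    im=camera(n);cv2.imwrite(f"pics/{n}0.png",cv2.resize(im[:,:,::-1],(800,600),interpolation=cv2.INTER_CUBIC))
    cv2.imwrite(f"pics/{n}0_raw.png",im[:,:,::-1]);print(n,get_calibration(n))
E
```

```text
pics
{'time': 0.0, 'ee_pos': array([0.14287128, 0.53110805, 0.40397647]), 'tcp_rot': array([-1.79922086e+02, -1.39607901e-04,  1.64944409e+02]), 'opening': 0.08550152642215045}
scene {'fx': 436.4418458744042, 'fy': 436.4418458744042, 'cx': 274.4938232576183, 'cy': 214.83417445971506, 'D': array([-0.13599125,  0.        ,  0.        ,  0.        ,  0.        ]), 'view': array([[-0.17261057, -0.98497804, -0.00488294,  0.10772822],
       [-0.42826599,  0.07951305, -0.90014772,  0.32714272],
       [ 0.887014  , -0.15328381, -0.43555739,  1.2468471 ],
       [ 0.        ,  0.        ,  0.        ,  1.        ]])}
top {'fx': 500.0971708663737, 'fy': 500.0971708663737, 'cx': 282.1466291763399, 'cy': 201.4570436514282, 'D': array([-0.02017203,  0.        ,  0.        ,  0.        ,  0.        ]), 'view': array([[-0.00355755, -0.99981261, -0.0190284 ,  0.02695962],
       [-0.98747238,  0.00651417, -0.1576574 ,  0.54778496],
       [ 0.15775181,  0.01822915, -0.98731052,  1.62292527],
       [ 0.        ,  0.        ,  0.        ,  1.        ]])}
```

View pics/scene0.png

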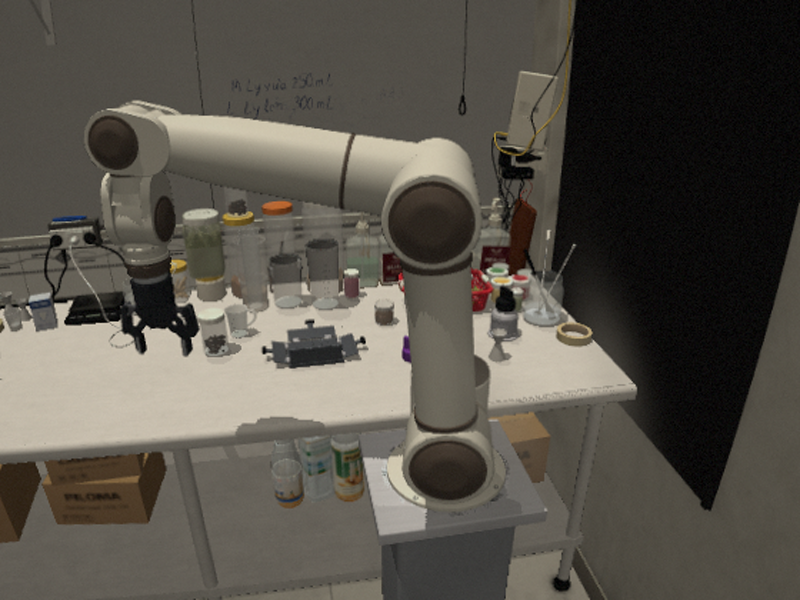

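View pics/top0.png

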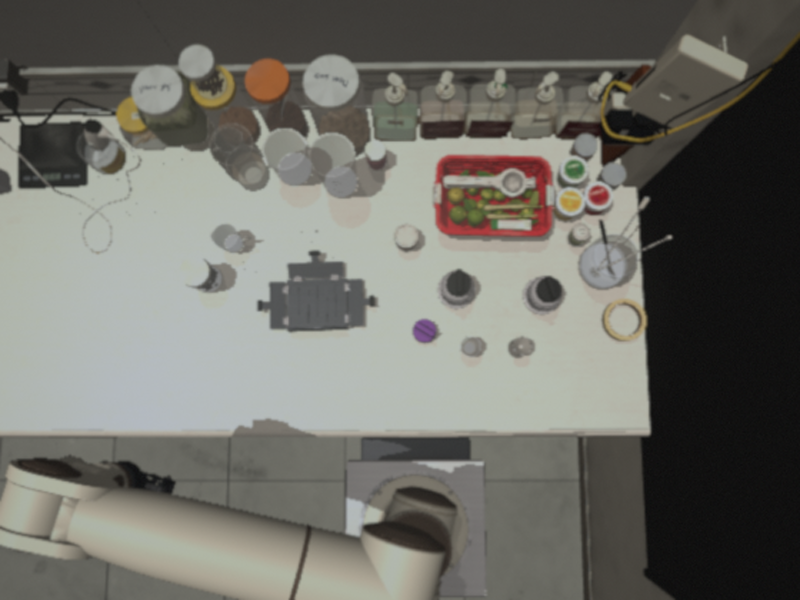

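The top view shows the tray around (318,302), with pulls at (263,306), (372,301) and (317,257). The canisters are at (459,285), which is nearer the tray, and (547,292). The purple decoy is at (425,330). Next I'll take an enlarged crop.

```bash
cat > h.py <<'E'
import numpy as np, cv2
from scipy.spatial.transform import Rotation as R
def ray(cal,uv):
    K=np.array([[cal['fx'],0,cal['cx']],[0,cal['fy'],cal['cy']],[0,0,1]])
    p=cv2.undistortPoints(np.array([[uv]],float),K,cal['D'])[0,0]
    V=cal['view'];Rm=V[:3,:3];c=-Rm.T@V[:3,3]
    return c,Rm.T@np.array([p[0],p[1],1])
def onz(cal,uv,z):
    c,d=ray(cal,uv);return c+d*(z-c[2])/d[2]
def proj(cal,P):
    K=np.array([[cal['fx'],0,cal['cx']],[0,cal['fy'],cal['cy']],[0,0,1]])
    V=cal['view'];r,_=cv2.Rodrigues(V[:3,:3])
    return cv2.projectPoints(np.atleast_2d(P).astype(float),r,V[:3,3],K,cal['D'])[0][:,0]
E
python3 - <<'E'
import cv2
im=cv2.imread('pics/top0_raw.png')[165:245,175:345]
cv2.imwrite('pics/crop1.png',cv2.resize(im,None,fx=4.7,fy=4.7,interpolation=cv2.INTER_CUBIC))
E
```

```text
(no output)
```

View pics/crop1.png

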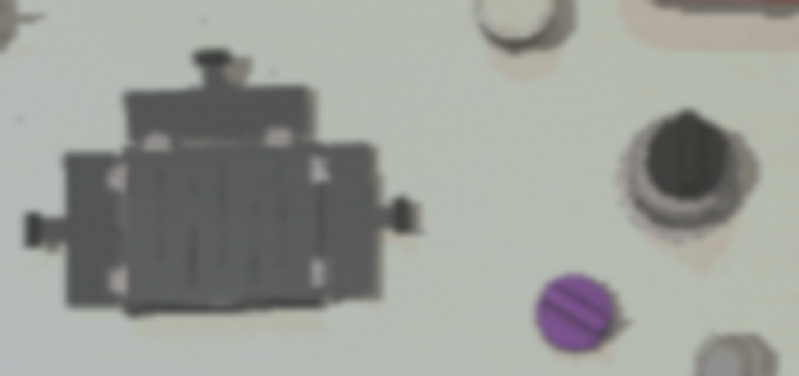

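The crop shows the pulls at (35,229), (403,214) and (212,57), the tray corners, and the cap at (687,157) with its wing roughly along image-vertical. Now I'll fit the tray model.

```bash
cat > fit.py <<'E'
from workcell import get_calibration
from h import *
from scipy.optimize import least_squares
cal=get_calibration('top')
px=lambda u,v:np.array([175-.5+(u+.5)/4.7,165-.5+(v+.5)/4.7])
obs=np.array([px(*p) for p in[(35,229),(403,214),(212,57),(124,148),(320,145),(124,308),(325,300),(66,154),(66,305),(377,145),(382,297),(124,92),(311,88)]])
def pts(p):
    x,y,yaw,l,r,f=p
    s=lambda a,d:(np.cos(a)*d,.012+np.sin(a)*d)
    L,Rr,F=s(l,.064),s(r,.064),s(f,.064);l4,r4,f4=s(l,.042),s(r,.042),s(f,.042)
    P=np.array([[0,.07+L[0],L[1]],[0,-.07-Rr[0],Rr[1]],[.06+F[0],0,F[1]],[.06,.07,.012],[.06,-.07,.012],[-.062,.072,.03],[-.062,-.072,.03],
     [.058,.07+l4[0],l4[1]],[-.058,.07+l4[0],l4[1]],[.058,-.07-r4[0],r4[1]],[-.058,-.07-r4[0],r4[1]],[.06+f4[0],.07,f4[1]],[.06+f4[0],-.07,f4[1]]])
    c,s_=np.cos(yaw),np.sin(yaw);P[:,:2]=P[:,:2]@np.array([[c,s_],[-s_,c]])+[x,y];return P
w=np.array([2,2,2,1,1,.3,.3]+[.5]*6)[:,None]
g=onz(cal,px(222,225),.012)
r=least_squares(lambda p:((proj(cal,pts(p))-obs)*w).ravel(),[g[0],g[1],0,.35,.35,.35],bounds=([-1,-1,-.6,.15,.15,.15],[1.5,1,.6,.55,.55,.55]))
print(r.x.round(4));print((proj(cal,pts(r.x))-obs).round(1).tolist());print(pts(r.x)[:3].round(4))
print('cap',onz(cal,px(687,157),.1415-.03), 'skirt', 'wingtip',onz(cal,px(688,112),.1415))
E
python3 fit.py
```

```text
[0.5162 0.2297 0.0356 0.3008 0.2389 0.4399]
[[0.1, 0.1], [0.1, 0.2], [0.3, 0.2], [0.0, -0.1], [-0.8, -1.2], [-1.0, 0.9], [-0.8, 0.9], [-0.1, -0.9], [0.3, 1.0], [-1.2, -1.6], [-1.2, 0.1], [-1.1, -0.1], [0.3, -1.0]]
[[0.5115 0.3608 0.031 ]
 [0.5209 0.0977 0.0271]
 [0.634  0.2339 0.0393]]
cap [ 0.54741866 -0.10053157  0.1115    ] skirt wingtip [ 0.57293276 -0.09988721  0.1415    ]
```

The fit is consistent: sides at 0.30, 0.24 and 0.44 rad, tray at (0.516, 0.230), yaw 2°. I'll write a planner and check where the obstacles are.

```bash
cat > plan.py <<'E'
# plan(list of (grasp_xyz, yawdeg, open, nrows)) -> suggested rows, starting from the present pose (grasp point = TCP - .155 z)
from workcell import monitor
from h import *
def plan(wps,pos=None,yaw=None):
    o=monitor.get_obs()
    p=np.array(o['ee_pos'] if pos is None else pos,float); y=o['tcp_rot'][2] if yaw is None else yaw
    rows=[]
    for g,yt,op,n in wps:
        t=np.array(g,float)+[0,0,.155]; p0,y0=p.copy(),y
        for i in range(n):
            f=(i+1)/n; pt=p0+(t-p0)*f; dy=(y0+((yt-y0+180)%360-180)*f-y+180)%360-180
            Rm=R.from_euler('xyz',[180,0,y],degrees=True)
            s=(Rm.inv().apply(pt-p)/.04).round(2); tz=round(-np.radians(dy)/.1,2)
            if max(abs(s))>1 or abs(tz)>1: print('OVER')
            rows.append(list(s)+[0,0,tz,op]); p=p+Rm.apply(s*.04); y-=np.degrees(tz*.1)
    for k in range(0,len(rows),8): print('; '.join(' '.join(f'{v+0:g}' for v in r) for r in rows[k:k+8]))
    print(len(rows),'end grasp',(p-[0,0,.155]).round(4),'yaw',round(y,2))
    return p,y
E
python3 - <<'E'
from h import *
from workcell import get_calibration
from plan import plan
c=get_calibration('top')
for n,u,v,z in[('jar',204,272,.11),('jug',237,240,.05),('spice',407,236,.06),('shot/jig',473,346,.05),('purple',425,331,.03)]: print(n,onz(c,((u+.5)/1.4286-.5,(v+.5)/1.4286-.5),z).round(3))
plan([([.45,.34,.19],92,0.3,16)])
E
```

```text
jar [0.577 0.474 0.11 ]
jug [0.664 0.417 0.05 ]
spice [0.668 0.015 0.06 ]
shot/jig [ 0.411 -0.135  0.05 ]
purple [ 0.448 -0.026  0.03 ]
-0.54 -0.16 0.09 0 0 0.8 0.3; -0.55 -0.12 0.09 0 0 0.79 0.3; -0.56 -0.08 0.1 0 0 0.8 0.3; -0.57 -0.03 0.09 0 0 0.79 0.3; -0.56 0.01 0.09 0 0 0.8 0.3; -0.57 0.06 0.09 0 0 0.79 0.3; -0.55 0.11 0.1 0 0 0.8 0.3; -0.55 0.14 0.09 0 0 0.8 0.3
-0.53 0.19 0.09 0 0 0.79 0.3; -0.51 0.23 0.09 0 0 0.8 0.3; -0.5 0.28 0.09 0 0 0.79 0.3; -0.47 0.31 0.1 0 0 0.8 0.3; -0.45 0.34 0.09 0 0 0.79 0.3; -0.42 0.38 0.09 0 0 0.8 0.3; -0.38 0.42 0.09 0 0 0.8 0.3; -0.35 0.44 0.1 0 0 0.79 0.3
16 end grasp [0.45   0.3401 0.1898] yaw 92.01
```

carry_out(
  targets="-0.54 -0.16 0.09 0 0 0.8 0.3; -0.55 -0.12 0.09 0 0 0.8 0.3; -0.56 -0.08 0.1 0 0 0.8 0.3; -0.57 -0.03 0.09 0 0 0.8 0.3; -0.56 0.01 0.09 0 0 0.8 0.3; -0.57 0.06 0.09 0 0 0.8 0.3; -0.55 0.11 0.1 0 0 0.8 0.3; -0.55 0.14 0.09 0 0 0.8 0.3",
  newtons=20,
)

```text
time: 0.77
ee_pos: [0.2971, 0.4345, 0.3745]
tcp_rot: [-180.0, 0.0, 128.1]
wrist_force: [-0.2, 0.3, -0.3]
opening: 0.0558
grasp_force: 0.0
```

carry_out(
  targets="-0.53 0.19 0.09 0 0 0.8 0.3; -0.51 0.23 0.09 0 0 0.8 0.3; -0.5 0.28 0.09 0 0 0.8 0.3; -0.47 0.31 0.1 0 0 0.8 0.3; -0.45 0.34 0.09 0 0 0.8 0.3; -0.42 0.38 0.09 0 0 0.8 0.3; -0.38 0.42 0.09 0 0 0.7 0.3; -0.35 0.44 0.1 0 0 0.7 0.3",
)

```text
time: 1.43
ee_pos: [0.4504, 0.3385, 0.345]
tcp_rot: [-180.0, 0.0, 92.5]
wrist_force: [-0.0, 0.7, -0.2]
opening: 0.056
grasp_force: 0.0
```

Run:
```python
from workcell import *
from h import *
o=monitor.get_obs();cal=get_calibration('wrist');im=camera('wrist');print(o['time'],o['ee_pos'],o['tcp_rot'],o['opening'],cal['view'].round(3).tolist(),cal['fx'])
import pickle;pickle.dump(cal,open('w1.pkl','wb'))
cv2.imwrite('pics/w1.png',cv2.resize(im[:,:,::-1],(800,600)))
print(proj(cal,[[.5115,.3608,.031],[.5209,.0977,.0271],[.634,.2339,.0393]])*1.4286)
```

```text
1.4333 [0.45036695 0.33852325 0.34499793] [-1.79975881e+02  1.79690375e-02  9.25432449e+01] 0.0560404850674904 [[0.999, 0.045, -0.001, -0.465], [0.043, -0.95, 0.31, 0.28], [0.013, -0.31, -0.951, 0.423], [0.0, 0.0, 0.0, 1.0]] 327.87105492424973
[[502.27079412 249.36344365]
 [476.24215065 572.79670712]
 [662.0057251  441.44714109]]
```

View pics/w1.png

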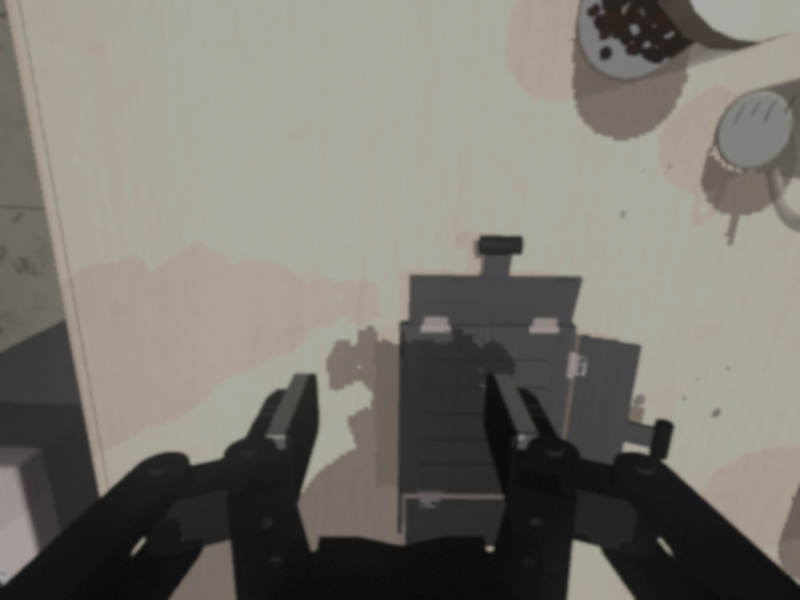

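The wrist view confirms the model to within 3 mm: left pull at (501,245), far pull at (662,439), tray corners at (402,322) and (575,325). I'll refit jointly with these.

```bash
cat >> fit.py <<'E'
import pickle
cw=pickle.load(open('w1.pkl','rb'))
ow=np.array([(501,245),(662,439),(402,323),(575,325),(403,494)])/1.4286-.15
def ptw(p):
    P=pts(p);c,s=np.cos(p[2]),np.sin(p[2]);f=lambda x,y,z:[p[0]+c*x-s*y,p[1]+s*x+c*y,z]
    return np.array([P[0],P[2],f(-.062,.07,.012),f(.06,.07,.012),f(-.062,-.07,.012)])
ww=np.array([2,2,1,.7,.7])[:,None]
r=least_squares(lambda p:np.r_[((proj(cal,pts(p))-obs)*w*1.3).ravel(),((proj(cw,ptw(p))-ow)*ww).ravel()],r.x)
print(r.x.round(4));print((proj(cw,ptw(r.x))-ow).round(1).tolist(),(proj(cal,pts(r.x))-obs)[:3].round(1).tolist());print(pts(r.x)[:3].round(4))
np.save('tray.npy',r.x)
E
python3 fit.py | tail -6
```

```text
cap [ 0.54741866 -0.10053157  0.1115    ] skirt wingtip [ 0.57293276 -0.09988721  0.1415    ]
[0.5159 0.2313 0.0357 0.2555 0.1723 0.4262]
[[0.4, -0.1], [0.2, -0.1], [-0.9, 3.1], [1.0, 2.8], [-2.6, -0.5]] [[-0.4, 0.3], [-0.1, 0.4], [-0.2, 0.2]]
[[0.5112 0.3632 0.0282]
 [0.5207 0.0984 0.023 ]
 [0.6341 0.2355 0.0385]]
```

```bash
cat > arc.py <<'E'
import sys
from plan import *
def side(which,pull,n=14,a1=1.59,op=-1,yaw=None):
    x,y,yw=np.load('tray.npy')[:3]
    d={'l':np.array([0,1]),'r':np.array([0,-1]),'f':np.array([1,0])}[which]
    c,s=np.cos(yw),np.sin(yw);M=np.array([[c,-s],[s,c]])
    h=np.array([x,y])+M@(d*(.06 if which=='f' else .07)); e=M@d
    r0=(np.array(pull[:2])-h)@e; a0=np.arctan2(pull[2]-.012,r0)
    off=np.array(pull[:2])-h-e*r0
    W=[]
    for i in range(1,n+1):
        a=a0+(a1-a0)*i/n; W.append((np.r_[h+off+e*.064*np.cos(a),.012+.064*np.sin(a)],yaw,op,1))
    print('a0',a0.round(3),'r',np.hypot(r0,pull[2]-.012).round(4),'end',W[-1][0].round(4));return W
E
python3 - <<'E'
from arc import *
plan([([.511,.3625,.07],92,.25,4),([.511,.3625,.027],92,.25,2)])
E
```

```text
0.15 0.37 0.74 0 0 0.01 0.25; 0.14 0.37 0.74 0 0 0 0.25; 0.15 0.37 0.75 0 0 0.01 0.25; 0.14 0.37 0.74 0 0 0.01 0.25; 0 0 0.54 0 0 0 0.25; 0 0 0.53 0 0 0 0.25
6 end grasp [0.511  0.3623 0.0272] yaw 91.98
```

carry_out(
  targets="0.15 0.37 0.74 0 0 0.02 0.2; 0.14 0.37 0.74 0 0 0.02 0.2; 0.15 0.37 0.75 0 0 0.02 0.2; 0.14 0.37 0.74 0 0 0.02 0.2; 0 0 0.4 0 0 0 0.2; 0 0 0.4 0 0 0 0.2; 0 0 0.27 0 0 0 0.2; 0 0 0 0 0 0 0.2",
)

```text
time: 2.15
ee_pos: [0.5068, 0.3647, 0.1809]
tcp_rot: [-179.8, 0.1, 92.3]
wrist_force: [-0.6, 1.1, -1.0]
opening: 0.0511
grasp_force: 0.0
```

Run:
```python
from workcell import *
from h import *
o=monitor.get_obs();im=camera('wrist');print(o['ee_pos'],o['tcp_rot'],o['opening'])
cv2.imwrite('pics/w2.png',cv2.resize(im[:,:,::-1],(800,600))[200:])
```

```text
[0.5067861  0.36468542 0.18087897] [-1.79784579e+02  1.40056704e-01  9.23057618e+01] 0.051122750331727675
```

View pics/w2.png

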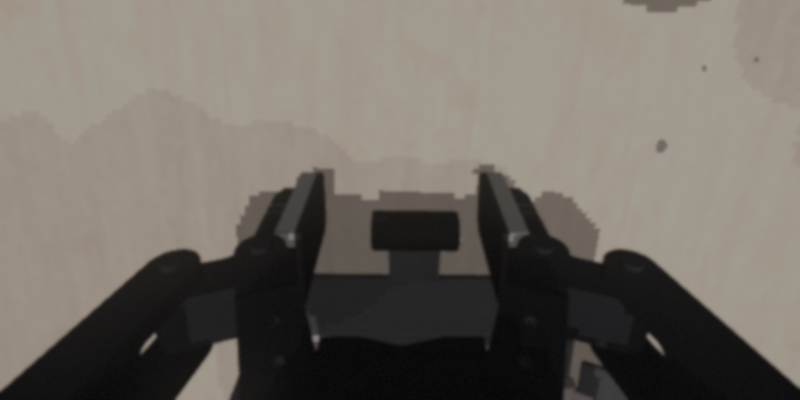

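The wrist view shows the pin between the fingers, 4 mm right of centre. I'll centre and pinch it.

carry_out(
  targets="-0.05 0.1 0 0 0 0 -0.2; 0 0 0 0 0 0 -1; 0 0 0 0 0 0 -1; 0 0 0 0 0 0 -1; 0 0 0 0 0 0 -1; 0 0 0 0 0 0 -1; 0 0 0 0 0 0 -1; 0 0 0 0 0 0 -1",
)

```text
time: 2.87
ee_pos: [0.5108, 0.3636, 0.1849]
tcp_rot: [-179.9, -0.1, 92.3]
wrist_force: [-8.7, 1.4, 0.1]
opening: 0.0253
grasp_force: 24.4
```

Run:
```python
from arc import *
o=monitor.get_obs();p=o['ee_pos'];print(p,o['opening'],o['grasp_force'],o['wrist_force'])
g=[p[0],p[1],p[2]-.155]
plan(side('l',g,14,yaw=o['tcp_rot'][2]))
```

```text
[0.51084506 0.36359172 0.18487676] 0.02526532275368541 24.405028223991394 [-8.66023278  1.41382401  0.14284101]
a0 0.279 r 0.0649 end [0.5131 0.3    0.076 ]
-0.07 0 -0.14 0 0 0 -1; -0.06 0 -0.13 0 0 0 -1; -0.07 0 -0.13 0 0 0 -1; -0.09 0 -0.13 0 0 0 -1; -0.1 0 -0.11 0 0 0 -1; -0.1 0 -0.11 0 0 0 -1; -0.12 0 -0.09 0 0 0 -1; -0.12 0 -0.08 0 0 0 -1
-0.13 0 -0.07 0 0 0 -1; -0.14 -0.01 -0.06 0 0 0 -1; -0.15 0 -0.05 0 0 0 -1; -0.14 0 -0.03 0 0 0 -1; -0.15 0 -0.02 0 0 0 -1; -0.15 0 0 0 0 0 -1
14 end grasp [0.5131 0.3    0.0759] yaw 92.35
```

carry_out(
  targets="-0.06 0 -0.14 0 0 0 -1; -0.06 0 -0.13 0 0 0 -1; -0.07 0 -0.13 0 0 0 -1; -0.09 0 -0.13 0 0 0 -1; -0.1 0 -0.11 0 0 0 -1; -0.1 0 -0.11 0 0 0 -1; -0.12 0 -0.09 0 0 0 -1; -0.12 0 -0.08 0 0 0 -1",
)

```text
time: 3.53
ee_pos: [0.5119, 0.3349, 0.2219]
tcp_rot: [-179.9, -0.1, 92.4]
wrist_force: [-7.8, 3.1, -1.1]
opening: 0.0252
grasp_force: 24.2
```

carry_out(
  targets="-0.13 0 -0.07 0 0 0 -1; -0.14 0 -0.06 0 0 0 -1; -0.15 0 -0.05 0 0 0 -1; -0.14 0 -0.03 0 0 0 -1; -0.15 0 -0.02 0 0 0 -1; -0.15 0 0 0 0 0 -1; 0 0 0 0 0 0 -1; 0 0 0 0 0 0 -1",
)

```text
time: 4.2
ee_pos: [0.5131, 0.3003, 0.2318]
tcp_rot: [-179.9, -0.1, 92.3]
wrist_force: [-11.8, 0.8, 7.0]
opening: 0.0254
grasp_force: 25.1
```

carry_out(
  targets="-0.05 0 -0.02 0 0 0 -1; -0.05 0 0 0 0 0 -1; 0 0 0 0 0 0 -1; 0 0 0 0 0 0 -1; 0 0 0 0 0 0 -1; 0 0 0 0 0 0 -1; 0 0 0 0 0 0 -1; 0 0 0 0 0 0 -1",
)

```text
time: 4.87
ee_pos: [0.5133, 0.2964, 0.2319]
tcp_rot: [-179.9, -0.1, 92.3]
wrist_force: [-10.4, 1.1, 2.6]
opening: 0.0252
grasp_force: 24.6
```

carry_out(
  targets="-0.05 0 0 0 0 0 -1; 0 0 0 0 0 0 -1; -0.05 0 0 0 0 0 -1; 0 0 0 0 0 0 -1; -0.05 0 0 0 0 0 -1; 0 0 0 0 0 0 -1; 0 0 0 0 0 0 -1; 0 0 0 0 0 0 -1",
)

```text
time: 5.53
ee_pos: [0.5134, 0.2924, 0.2318]
tcp_rot: [-179.9, -0.4, 92.5]
wrist_force: [-10.6, 17.3, -0.3]
opening: 0.0255
grasp_force: 23.4
```

Run:
```python
from workcell import *
from h import *
c=get_calibration('wrist');im=camera('wrist')
import pickle;pickle.dump(c,open('w3.pkl','wb'))
cv2.imwrite('pics/w3.png',cv2.resize(im[:,:,::-1],(800,600)))
```

```text
(no output)
```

View pics/w3.png

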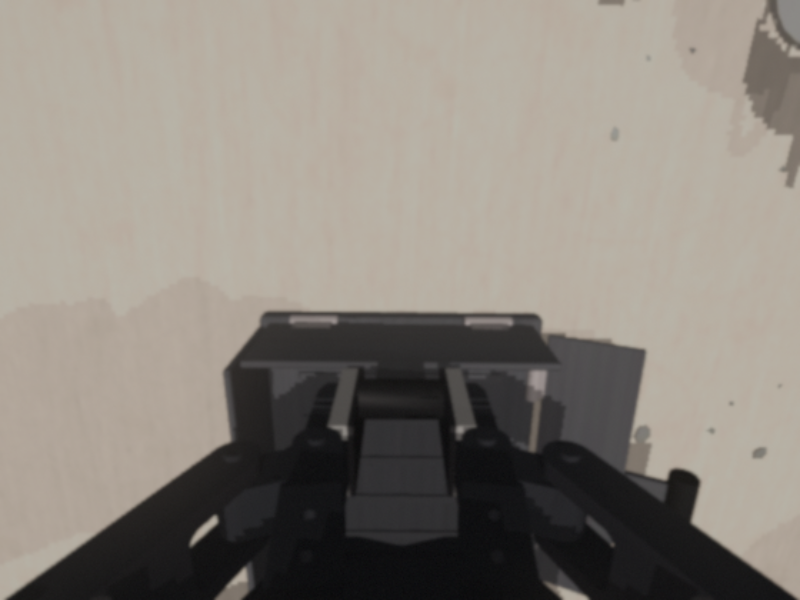

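The side is up, with the hinge line at v≈318 and the panel top edge at v≈363. A 17 N reaction says it is at its stop. I'll check with geometry and refine the tray position.

Run:
```python
import pickle
from arc import *
c=pickle.load(open('w3.pkl','rb'))
q=lambda u,v:(u/1.4286-.15,v/1.4286-.15)
for uv,z in[((400,315),.012),((400,322),.012),((400,363),.054),((268,315),.012),((538,315),.012),((532,450),.012),((685,480),.0385),((232,367),.055)]: print(uv,z,onz(c,q(*uv),z).round(4))
```

```text
(400, 315) 0.012 [0.5118 0.3048 0.012 ]
(400, 322) 0.012 [0.512  0.3015 0.012 ]
(400, 363) 0.054 [0.5121 0.302  0.054 ]
(268, 315) 0.012 [0.4549 0.3022 0.012 ]
(538, 315) 0.012 [0.5712 0.3074 0.012 ]
(532, 450) 0.012 [0.5773 0.2396 0.012 ]
(685, 480) 0.0385 [0.6335 0.2465 0.0385]
(232, 367) 0.055 [0.454  0.2984 0.055 ]
```

The panel top edge and hinge are both at y≈0.302, so the left side is upright. Releasing, then on to the right side.

Run:
```python
from arc import *
p=monitor.get_obs()['ee_pos']
plan([([p[0],p[1]+.004,.0768],92,.2,3),([p[0],p[1]+.004,.13],92,.2,2),([.5205,.0985,.13],92,.2,6),([.5205,.0985,.06],92,.2,2),([.5205,.0985,.026],92,.2,2)])
```

```text
0.03 0 0 0 0 0.03 0.2; 0.04 0 0 0 0 0.02 0.2; 0.03 0 0 0 0 0.03 0.2; 0 0 -0.66 0 0 0 0.2; 0 0 -0.67 0 0 0 0.2; -0.82 0 0 0 0 0 0.2; -0.83 0 0 0 0 0 0.2; -0.82 0 0 0 0 0 0.2
-0.83 0 0 0 0 0 0.2; -0.82 0.01 0 0 0 0 0.2; -0.83 0 0 0 0 0 0.2; 0 0 0.88 0 0 0 0.2; 0 0 0.87 0 0 0 0.2; 0 0 0.43 0 0 0 0.2; 0 0 0.42 0 0 0 0.2
15 end grasp [0.5206 0.0985 0.026 ] yaw 92.01
```

carry_out(
  targets="0.03 0 0 0 0 0.02 0.2; 0.04 0 0 0 0 0.02 0.2; 0.03 0 0 0 0 0.02 0.2; 0 0 0 0 0 0 0.2; 0 0 -0.4 0 0 0 0.2; 0 0 -0.93 0 0 0 0.2; -0.82 0 0 0 0 0 0.2; -0.83 0 0 0 0 0 0.2",
)

```text
time: 6.25
ee_pos: [0.5172, 0.2285, 0.2865]
tcp_rot: [179.8, -0.1, 92.1]
wrist_force: [-0.5, -0.3, -0.4]
opening: 0.0513
grasp_force: 0.0
```

carry_out(
  targets="-0.82 0 0 0 0 0 0.2; -0.83 0 0 0 0 0 0.2; -0.82 0.01 0 0 0 0 0.2; -0.83 0 0 0 0 0 0.2; 0 0 0.6 0 0 0 0.2; 0 0 0.6 0 0 0 0.2; 0 0 0 0 0 0 0.2; 0 0 0 0 0 0 0.2",
)

```text
time: 6.92
ee_pos: [0.5212, 0.096, 0.2355]
tcp_rot: [-179.9, 0.0, 91.9]
wrist_force: [-0.3, 0.3, 0.9]
opening: 0.0512
grasp_force: 0.0
```

Run:
```python
from workcell import *
from h import *
import pickle
o=monitor.get_obs();print(o['ee_pos'],o['tcp_rot'])
c=get_calibration('wrist');im=camera('wrist');pickle.dump(c,open('w4.pkl','wb'))
cv2.imwrite('pics/w4.png',cv2.resize(im[:,:,::-1],(800,600)))
print(proj(c,[.5207,.0985,.026])*1.4286)
```

```text
[0.52118531 0.09595126 0.23548686] [-1.79885288e+02  2.57698986e-02  9.19221472e+01]
[[401.30066217 341.98334175]]
```

View pics/w4.png

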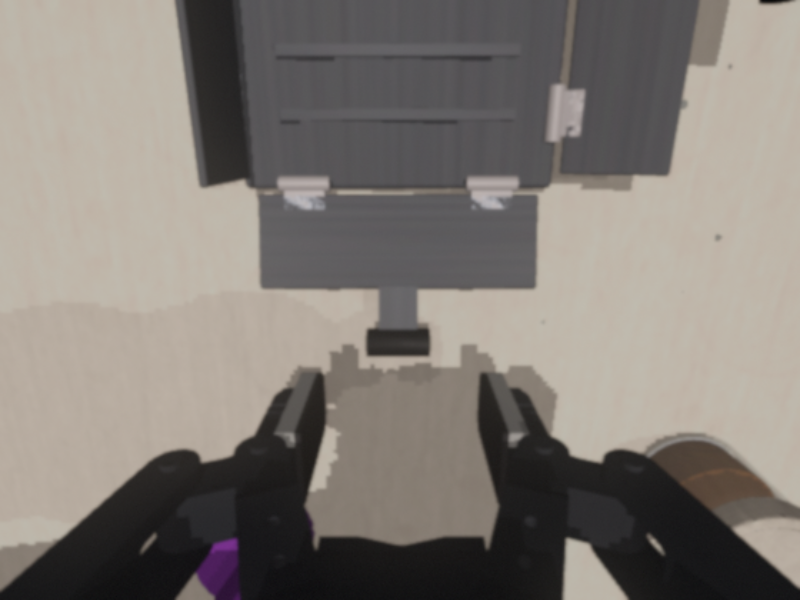

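The pull is at (398,342) against a prediction of (401,342). Descend and pinch.

carry_out(
  targets="0.06 -0.03 0.5 0 0 0 0.2; 0 0 0.5 0 0 0 0.2; 0 0 0.36 0 0 0 0.2; 0 0 0 0 0 0 0; 0 0 0 0 0 0 -1; 0 0 0 0 0 0 -1; 0 0 0 0 0 0 -1; 0 0 0 0 0 0 -1",
)

```text
time: 7.63
ee_pos: [0.5198, 0.0988, 0.1828]
tcp_rot: [-179.9, -0.0, 92.0]
wrist_force: [-7.4, 0.4, -0.7]
opening: 0.0252
grasp_force: 24.2
```

carry_out(
  targets="0 0 0 0 0 0 -1; 0 0 0 0 0 0 -1; 0 0 0 0 0 0 -1; 0 0 0 0 0 0 -1; 0 0 0 0 0 0 -1; 0 0 0 0 0 0 -1; 0 0 0 0 0 0 -1; 0 0 0 0 0 0 -1",
)

```text
time: 8.3
ee_pos: [0.5198, 0.0988, 0.1829]
tcp_rot: [-179.9, -0.0, 92.0]
wrist_force: [-6.8, 0.8, -0.8]
opening: 0.0259
grasp_force: 24.2
```

Run:
```python
from arc import *
o=monitor.get_obs();p=o['ee_pos'];print(p,o['opening'],o['grasp_force'],o['wrist_force'])
plan(side('r',[p[0],p[1],p[2]-.155],14,a1=1.6,yaw=o['tcp_rot'][2]))
```

```text
[0.51980997 0.0987882  0.18286955] 0.025931886567405638 24.2312228679657 [-6.7609774   0.81388983 -0.80101689]
a0 0.248 r 0.0646 end [0.5175 0.1632 0.076 ]
0.06 0 -0.14 0 0 0 -1; 0.06 0 -0.15 0 0 0 -1; 0.07 0 -0.13 0 0 0 -1; 0.09 0 -0.13 0 0 0 -1; 0.09 0 -0.12 0 0 0 -1; 0.11 0 -0.11 0 0 0 -1; 0.12 0 -0.1 0 0 0 -1; 0.13 0 -0.09 0 0 0 -1
0.13 0 -0.07 0 0 0 -1; 0.15 0 -0.06 0 0 0 -1; 0.14 0 -0.05 0 0 0 -1; 0.15 0 -0.03 0 0 0 -1; 0.16 0 -0.02 0 0 0 -1; 0.15 0 0 0 0 0 -1
14 end grasp [0.5176 0.1632 0.0759] yaw 91.96
```

carry_out(
  targets="0.06 0 -0.14 0 0 0 -1; 0.06 0 -0.15 0 0 0 -1; 0.07 0 -0.13 0 0 0 -1; 0.09 0 -0.13 0 0 0 -1; 0.09 0 -0.12 0 0 0 -1; 0.11 0 -0.11 0 0 0 -1; 0.12 0 -0.1 0 0 0 -1; 0.13 0 -0.09 0 0 0 -1",
)

```text
time: 8.97
ee_pos: [0.5187, 0.1278, 0.2218]
tcp_rot: [-179.9, 0.1, 91.9]
wrist_force: [-5.6, -1.3, -2.7]
opening: 0.0251
grasp_force: 23.6
```

carry_out(
  targets="0.13 0 -0.07 0 0 0 -1; 0.15 0 -0.06 0 0 0 -1; 0.14 0 -0.05 0 0 0 -1; 0.15 0 -0.03 0 0 0 -1; 0.16 0 -0.02 0 0 0 -1; 0.15 0 0 0 0 0 -1; 0.05 0 0 0 0 0 -1; 0.05 0 0 0 0 0 -1",
)

```text
time: 9.63
ee_pos: [0.5173, 0.1668, 0.2314]
tcp_rot: [-180.0, 0.1, 92.0]
wrist_force: [-8.3, -15.8, 5.5]
opening: 0.0253
grasp_force: 24.8
```

carry_out(
  targets="0.05 0 0 0 0 0 -1; 0 0 0 0 0 0 -1; 0.05 0 0 0 0 0 -1; 0 0 0 0 0 0 -1; 0 0 0 0 0 0 -1; 0 0 0 0 0 0 -1; 0 0 0 0 0 0 -1; 0 0 0 0 0 0 -1",
)

```text
time: 10.3
ee_pos: [0.5173, 0.1688, 0.2312]
tcp_rot: [-180.0, 0.4, 91.8]
wrist_force: [-6.7, -20.6, 4.9]
opening: 0.0252
grasp_force: 24.5
```

Stop reached at about 20 N. Release and go to the far pull with the gripper turned to yaw 2°.

Run:
```python
from arc import *
p=monitor.get_obs()['ee_pos']
plan([([p[0],p[1]-.005,.076],92,.2,4),([p[0],p[1]-.005,.136],92,.2,2),([.634,.2355,.136],2,.2,18),([.634,.2355,.09],2,.2,2),([.634,.2355,.036],2,.2,3)])
```

```text
-0.03 0 0 0 0 -0.01 0.2; -0.03 0 0 0 0 -0.01 0.2; -0.03 0 0 0 0 0 0.2; -0.03 0 0.01 0 0 -0.01 0.2; 0 0 -0.75 0 0 0 0.2; 0 0 -0.75 0 0 0 0.2; 0.09 0.17 0 0 0 0.87 0.2; 0.11 0.15 0 0 0 0.88 0.2
0.12 0.15 0 0 0 0.87 0.2; 0.13 0.13 0 0 0 0.87 0.2; 0.15 0.13 0 0 0 0.87 0.2; 0.15 0.11 0 0 0 0.88 0.2; 0.17 0.09 0 0 0 0.87 0.2; 0.17 0.08 0 0 0 0.87 0.2; 0.18 0.07 0 0 0 0.87 0.2; 0.18 0.05 0 0 0 0.88 0.2
0.19 0.04 0 0 0 0.87 0.2; 0.19 0.01 0 0 0 0.87 0.2; 0.19 0.01 0 0 0 0.87 0.2; 0.18 -0.02 0 0 0 0.88 0.2; 0.19 -0.03 0 0 0 0.87 0.2; 0.19 -0.05 0 0 0 0.87 0.2; 0.17 -0.06 0 0 0 0.87 0.2; 0.18 -0.08 0 0 0 0.88 0.2
0 0 0.57 0 0 0 0.2; 0 0 0.58 0 0 0 0.2; 0 0 0.45 0 0 0 0.2; 0 0 0.45 0 0 0 0.2; 0 0 0.45 0 0 0 0.2
29 end grasp [0.6341 0.2355 0.0358] yaw 1.98
```

carry_out(
  targets="-0.03 0 0 0 0 0 0.2; -0.03 0 0 0 0 -0.01 0.2; -0.03 0 0 0 0 0 0.2; -0.03 0 0 0 0 -0.01 0.2; 0 0 -0.75 0 0 0 0.2; 0 0 -0.75 0 0 0 0.2; 0.09 0.17 0 0 0 0.87 0.2; 0.11 0.15 0 0 0 0.88 0.2",
)

```text
time: 10.97
ee_pos: [0.5315, 0.1745, 0.2925]
tcp_rot: [179.8, -0.1, 81.8]
wrist_force: [0.1, -0.6, -1.4]
opening: 0.0512
grasp_force: 0.0
```

carry_out(
  targets="0.12 0.15 0 0 0 0.87 0.2; 0.13 0.13 0 0 0 0.87 0.2; 0.15 0.13 0 0 0 0.87 0.2; 0.15 0.11 0 0 0 0.88 0.2; 0.17 0.09 0 0 0 0.87 0.2; 0.17 0.08 0 0 0 0.87 0.2; 0.18 0.07 0 0 0 0.87 0.2; 0.18 0.05 0 0 0 0.88 0.2",
)

```text
time: 11.63
ee_pos: [0.583, 0.2065, 0.2899]
tcp_rot: [180.0, -0.0, 41.8]
wrist_force: [-0.3, 0.1, -0.1]
opening: 0.0512
grasp_force: 0.0
```

carry_out(
  targets="0.19 0.04 0 0 0 0.87 0.2; 0.19 0.01 0 0 0 0.87 0.2; 0.19 0.01 0 0 0 0.87 0.2; 0.18 -0.02 0 0 0 0.88 0.2; 0.19 -0.03 0 0 0 0.87 0.2; 0.19 -0.05 0 0 0 0.87 0.2; 0.17 -0.06 0 0 0 0.87 0.2; 0.18 -0.08 0 0 0 0.88 0.2",
)

```text
time: 12.3
ee_pos: [0.6603, 0.1421, 0.2897]
tcp_rot: [-176.1, 0.5, 11.6]
wrist_force: [-0.5, 0.3, 0.2]
opening: 0.051
grasp_force: 0.0
```

Run:
```python
from workcell import *
from h import *
import pickle
o=monitor.get_obs();print(o['ee_pos'],o['tcp_rot'],o['q'])
c=get_calibration('wrist');im=camera('wrist');pickle.dump(c,open('w5.pkl','wb'))
cv2.imwrite('pics/w5.png',cv2.resize(im[:,:,::-1],(800,600)))
print(proj(c,[[.634,.2355,.0385],[.5474,-.1005,.1415]])*1.4286)
```

```text
[0.66034393 0.14208083 0.28965485] [-176.1393211     0.49295932   11.57144747] [ 11.50543982  22.03287355  17.59769273  86.06223244   3.86010843
 179.93384471]
[[ 247.90036326  317.88775265]
 [1013.35757886  826.08338346]]
```

View pics/w5.png

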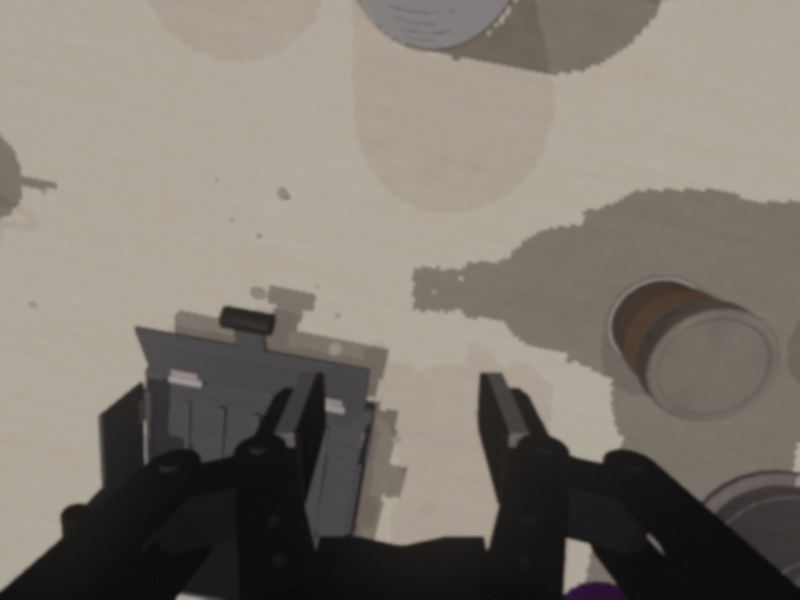

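Joint 6 reached its limit (yaw = j1 − j6 + 180°), so I need the half-turn equivalent yaw of 182°, which also suits the cap. The pull is at (247,320) as predicted. I'll extend the planner to full orientation and turn back.

```bash
cat > plan.py <<'E'
# plan(list of (grasp_xyz, yawdeg, open, nrows)): tool straight down at the waypoints
from workcell import monitor
from h import *
def plan(wps):
    o=monitor.get_obs(); p=np.array(o['ee_pos'],float); Rc=R.from_euler('xyz',o['tcp_rot'],degrees=True)
    rows=[]
    for g,yt,op,n in wps:
        t=np.array(g,float)+[0,0,.155]; p0,R0=p.copy(),Rc
        rv=(R0.inv()*R.from_euler('xyz',[180,0,yt],degrees=True)).as_rotvec()
        for i in range(n):
            f=(i+1)/n; pt=p0+(t-p0)*f
            s=(Rc.inv().apply(pt-p)/.04).round(2)+0.
            w=((Rc.inv()*(R0*R.from_rotvec(rv*f))).as_rotvec()/.1).round(2)+0.
            if max(abs(np.r_[s,w]))>1: print('OVER')
            rows.append(list(s)+list(w)+[op]); p=p+Rc.apply(s*.04); Rc=Rc*R.from_rotvec(w*.1)
    for k in range(0,len(rows),8): print('; '.join(' '.join(f'{v:g}' for v in r) for r in rows[k:k+8]))
    print(len(rows),'end grasp',(p-[0,0,.155]).round(4),'rot',Rc.as_euler('xyz',degrees=True).round(2))
E
python3 - <<'E'
from arc import *
plan([([.655,.18,.136],97,.2,16),([.634,.2355,.136],182,.2,16)])
E
```

```text
0 -0.07 0 -0.04 -0.03 -0.94 0.2; 0.01 -0.06 0 -0.04 -0.02 -0.93 0.2; 0.01 -0.07 0 -0.03 -0.03 -0.94 0.2; 0.02 -0.06 0.01 -0.04 -0.03 -0.93 0.2; 0.03 -0.06 0 -0.04 -0.03 -0.94 0.2; 0.03 -0.06 0 -0.04 -0.02 -0.93 0.2; 0.04 -0.05 0 -0.04 -0.03 -0.94 0.2; 0.04 -0.06 0 -0.03 -0.03 -0.94 0.2
0.05 -0.04 0 -0.04 -0.02 -0.93 0.2; 0.05 -0.05 -0.01 -0.04 -0.03 -0.94 0.2; 0.05 -0.03 0 -0.04 -0.03 -0.93 0.2; 0.06 -0.04 0 -0.04 -0.02 -0.94 0.2; 0.06 -0.02 0 -0.03 -0.03 -0.93 0.2; 0.07 -0.02 0 -0.04 -0.03 -0.94 0.2; 0.06 -0.02 0 -0.04 -0.02 -0.93 0.2; 0.07 -0.01 -0.01 -0.04 -0.03 -0.94 0.2
0.09 -0.02 0 0 0 -0.93 0.2; 0.09 -0.02 0 0 0 -0.92 0.2; 0.09 0 0 0 0 -0.93 0.2; 0.1 0 0 0 0 -0.93 0.2; 0.09 0.02 0 0 0 -0.93 0.2; 0.09 0.02 0 0 0 -0.92 0.2; 0.09 0.02 0 0 0 -0.93 0.2; 0.08 0.04 0 0 0 -0.93 0.2
0.08 0.05 0 0 0 -0.92 0.2; 0.08 0.05 0 0 0 -0.93 0.2; 0.07 0.06 0 0 0 -0.93 0.2; 0.07 0.06 0 0 0 -0.93 0.2; 0.06 0.07 0 0 0 -0.92 0.2; 0.05 0.08 0 0 0 -0.93 0.2; 0.04 0.08 0 0 0 -0.93 0.2; 0.04 0.08 0 0 0 -0.93 0.2
32 end grasp [0.634  0.2354 0.1362] rot [ 1.7999e+02  2.0000e-02 -1.7797e+02]
```

carry_out(
  targets="0 -0.07 0 -0.04 -0.03 -0.94 0.2; 0.01 -0.06 0 -0.04 -0.02 -0.94 0.2; 0.01 -0.07 0 -0.03 -0.03 -0.94 0.2; 0.02 -0.06 0.01 -0.04 -0.03 -0.94 0.2; 0.03 -0.06 0 -0.04 -0.03 -0.94 0.2; 0.03 -0.06 0 -0.04 -0.02 -0.94 0.2; 0.04 -0.05 0 -0.04 -0.03 -0.94 0.2; 0.04 -0.06 0 -0.03 -0.03 -0.94 0.2",
)

```text
time: 13.02
ee_pos: [0.6559, 0.1639, 0.2903]
tcp_rot: [-178.0, -0.5, 55.0]
wrist_force: [1.1, -0.1, 0.1]
opening: 0.0513
grasp_force: 0.0
```

Run:
```python
from arc import *
print(monitor.get_obs()['q'])
plan([([.65,.19,.136],97,.2,8),([.634,.2355,.136],182,.2,16)])
```

```text
[ 13.72907879  22.43831713  18.21764913  86.74736513   1.80098988
 138.70365317]
0.06 -0.06 0 -0.04 -0.03 -0.92 0.2; 0.06 -0.06 0 -0.04 -0.02 -0.91 0.2; 0.06 -0.05 0 -0.03 -0.03 -0.92 0.2; 0.08 -0.04 0 -0.04 -0.02 -0.91 0.2; 0.07 -0.04 0 -0.04 -0.03 -0.92 0.2; 0.08 -0.03 0 -0.04 -0.02 -0.92 0.2; 0.08 -0.03 0 -0.04 -0.03 -0.91 0.2; 0.08 -0.01 -0.01 -0.03 -0.02 -0.92 0.2
0.07 -0.02 0 0 0 -0.93 0.2; 0.08 -0.01 0 0 0 -0.92 0.2; 0.07 0 0 0 0 -0.93 0.2; 0.08 0.01 0 0 0 -0.93 0.2; 0.07 0.01 0 0 0 -0.93 0.2; 0.08 0.02 0 0 0 -0.92 0.2; 0.07 0.02 0 0 0 -0.93 0.2; 0.07 0.03 0 0 0 -0.93 0.2
0.06 0.04 0 0 0 -0.92 0.2; 0.06 0.04 0 0 0 -0.93 0.2; 0.06 0.05 0 0 0 -0.93 0.2; 0.05 0.06 0 0 0 -0.92 0.2; 0.05 0.06 0 0 0 -0.93 0.2; 0.04 0.06 0 0 0 -0.93 0.2; 0.04 0.07 0 0 0 -0.93 0.2; 0.03 0.07 0 0 0 -0.92 0.2
24 end grasp [0.6338 0.2356 0.1362] rot [ 1.7998e+02 -2.0000e-02 -1.7802e+02]
```

carry_out(
  targets="0.06 -0.06 0 -0.04 -0.03 -0.92 0.2; 0.06 -0.06 0 -0.04 -0.02 -0.91 0.2; 0.06 -0.05 0 -0.03 -0.03 -0.92 0.2; 0.08 -0.04 0 -0.04 -0.02 -0.91 0.2; 0.07 -0.04 0 -0.04 -0.03 -0.92 0.2; 0.08 -0.03 0 -0.04 -0.02 -0.92 0.2; 0.08 -0.03 0 -0.04 -0.03 -0.91 0.2; 0.08 -0.01 0 -0.03 -0.02 -0.92 0.2",
)

```text
time: 13.68
ee_pos: [0.6501, 0.19, 0.2908]
tcp_rot: [-180.0, -0.0, 97.0]
wrist_force: [0.7, -0.6, -0.2]
opening: 0.0518
grasp_force: 0.0
```

carry_out(
  targets="0.07 -0.02 0 0 0 -0.93 0.2; 0.08 -0.01 0 0 0 -0.93 0.2; 0.07 0 0 0 0 -0.93 0.2; 0.08 0.01 0 0 0 -0.93 0.2; 0.07 0.01 0 0 0 -0.93 0.2; 0.08 0.02 0 0 0 -0.93 0.2; 0.07 0.02 0 0 0 -0.93 0.2; 0.07 0.03 0 0 0 -0.93 0.2",
)

```text
time: 14.35
ee_pos: [0.642, 0.2128, 0.2908]
tcp_rot: [180.0, -0.0, 139.6]
wrist_force: [-0.4, -0.1, -0.0]
opening: 0.0513
grasp_force: 0.0
```

carry_out(
  targets="0.06 0.04 0 0 0 -0.93 0.2; 0.06 0.04 0 0 0 -0.93 0.2; 0.06 0.05 0 0 0 -0.93 0.2; 0.05 0.06 0 0 0 -0.93 0.2; 0.05 0.06 0 0 0 -0.93 0.2; 0.04 0.06 0 0 0 -0.93 0.2; 0.04 0.07 0 0 0 -0.93 0.2; 0.03 0.07 0 0 0 -0.93 0.2",
)

```text
time: 15.02
ee_pos: [0.634, 0.2358, 0.2908]
tcp_rot: [180.0, -0.0, -177.7]
wrist_force: [0.9, -0.0, 0.4]
opening: 0.0517
grasp_force: 0.0
```

Run:
```python
from arc import *
from workcell import camera,get_calibration
o=monitor.get_obs();print(o['q'],o['ee_pos'],o['tcp_rot'])
plan([([.634,.2355,.08],182,.2,3),([.634,.2355,.036],182,.2,3)])
```

```text
[2.03905045e+01 2.18655110e+01 1.75369768e+01 8.56894514e+01
 4.02172703e-02 1.81251313e+01] [0.63400998 0.23575017 0.29081873] [ 1.79967374e+02 -2.96045056e-02 -1.77734625e+02]
0 0 0.47 0 0 0.02 0.2; 0 0 0.46 0 0 0.01 0.2; 0 -0.01 0.47 0.01 -0.01 0.02 0.2; 0 0 0.37 0 0 0 0.2; 0 0 0.36 0 0 0 0.2; 0 0 0.37 0 0 0 0.2
6 end grasp [0.634  0.2354 0.0358] rot [-1.7998e+02  3.0000e-02 -1.7802e+02]
```

carry_out(
  targets="0 0 0.6 0 0 0.02 0.2; 0 0 0.6 0 0 0.02 0.2; 0 0 0.5 0 0 0 0.2; 0 0 0.4 0 0 0 0.2; 0 0 0.4 0 0 0 0.2; 0 0 0 0 0 0 0.2; 0 0 0 0 0 0 -1; 0 0 0 0 0 0 -1",
)

```text
time: 15.68
ee_pos: [0.6343, 0.2356, 0.1919]
tcp_rot: [179.9, 0.0, -178.2]
wrist_force: [0.7, 0.3, 1.0]
opening: 0.0282
grasp_force: 0.0
```

carry_out(
  targets="0 0 0 0 0 0 -1; 0 0 0 0 0 0 -1; 0 0 0 0 0 0 -1; 0 0 0 0 0 0 -1; 0 0 0 0 0 0 -1; 0 0 0 0 0 0 -1; 0 0 0 0 0 0 -1; 0 0 0 0 0 0 -1",
)

```text
time: 16.35
ee_pos: [0.6346, 0.2353, 0.1912]
tcp_rot: [180.0, 0.1, -178.3]
wrist_force: [5.2, -2.9, 3.4]
opening: 0.0253
grasp_force: 21.3
```

Run:
```python
from arc import *
o=monitor.get_obs();p=o['ee_pos'];print(p,o['tcp_rot'],o['opening'],o['grasp_force'],o['wrist_force'])
plan(side('f',[p[0],p[1],p[2]-.155],14,a1=1.6,yaw=o['tcp_rot'][2]))
```

```text
[0.63456504 0.23529464 0.19121874] [ 1.79964352e+02  6.92830728e-02 -1.78273506e+02] 0.025343003635653043 21.34619951248169 [ 5.2421121  -2.89152727  3.39597631]
a0 0.391 r 0.0635 end [0.574  0.2331 0.076 ]
0.05 0 -0.13 0.01 0.01 0 -1; 0.07 0 -0.12 0 0 0 -1; 0.07 0 -0.11 0 0 0 -1; 0.09 0 -0.11 0 0 0 -1; 0.1 0 -0.1 0 0 0 -1; 0.1 0 -0.09 0 0 0 -1; 0.12 0 -0.08 0 0 0 -1; 0.12 0 -0.07 0 0 0 -1
0.12 0 -0.06 0 0 0 -1; 0.13 -0.01 -0.05 0 0 0 -1; 0.13 0 -0.03 0 0 0 -1; 0.14 0 -0.03 0 0 0 -1; 0.14 0 -0.01 0 0 0 -1; 0.13 0 0 0 0 0 -1
14 end grasp [0.5742 0.2331 0.0758] rot [-1.7998e+02  1.0000e-02 -1.7827e+02]
```

carry_out(
  targets="0.05 0 -0.13 0 0 0 -1; 0.07 0 -0.12 0 0 0 -1; 0.07 0 -0.11 0 0 0 -1; 0.09 0 -0.11 0 0 0 -1; 0.1 0 -0.1 0 0 0 -1; 0.1 0 -0.09 0 0 0 -1; 0.12 0 -0.08 0 0 0 -1; 0.12 0 -0.07 0 0 0 -1",
)

```text
time: 17.02
ee_pos: [0.6046, 0.2343, 0.223]
tcp_rot: [180.0, -0.1, -178.3]
wrist_force: [1.9, -2.4, -2.3]
opening: 0.0255
grasp_force: 20.6
```

carry_out(
  targets="0.12 0 -0.06 0 0 0 -1; 0.13 0 -0.05 0 0 0 -1; 0.13 0 -0.03 0 0 0 -1; 0.14 0 -0.03 0 0 0 -1; 0.14 0 -0.01 0 0 0 -1; 0.13 0 0 0 0 0 -1; 0.05 0 0 0 0 0 -1; 0.05 0 0 0 0 0 -1",
)

```text
time: 17.68
ee_pos: [0.5708, 0.2333, 0.231]
tcp_rot: [180.0, 0.3, -178.3]
wrist_force: [18.4, -4.5, -5.3]
opening: 0.0253
grasp_force: 20.3
```

carry_out(
  targets="0.05 0 0 0 0 0 -1; 0 0 0 0 0 0 -1; 0.05 0 0 0 0 0 -1; 0 0 0 0 0 0 -1; 0 0 0 0 0 0 -1; 0 0 0 0 0 0 -1; 0 0 0 0 0 0 -1; 0 0 0 0 0 0 -1",
)

```text
time: 18.35
ee_pos: [0.5681, 0.2332, 0.2312]
tcp_rot: [180.0, 0.5, -178.3]
wrist_force: [22.9, -4.0, -6.7]
opening: 0.0253
grasp_force: 20.5
```

At stop. Release, rise, and go over the nearer canister for a close look.

Run:
```python
from arc import *
p=monitor.get_obs()['ee_pos']
plan([([p[0]+.005,p[1],.076],182,.2,4),([p[0]+.005,p[1],.15],182,.2,3),([.547,-.1,.22],180,.2,9)])
```

```text
-0.03 0 0 0 0.02 -0.01 0.2; -0.03 0 0 0 0.02 -0.02 0.2; -0.03 0 0 0 0.02 -0.01 0.2; -0.03 0 0.01 0.01 0.02 -0.02 0.2; 0 0 -0.62 0 0 0 0.2; 0 0 -0.62 0 0 0 0.2; 0 0 -0.61 0 0 0 0.2; 0.1 -0.92 -0.19 0 0 0.04 0.2
0.11 -0.93 -0.2 0 0 0.04 0.2; 0.09 -0.92 -0.19 0 0 0.04 0.2; 0.1 -0.92 -0.2 0 0 0.04 0.2; 0.09 -0.93 -0.19 0 0 0.04 0.2; 0.08 -0.92 -0.2 0 0 0.03 0.2; 0.08 -0.93 -0.19 0 0 0.04 0.2; 0.08 -0.92 -0.2 0 0 0.04 0.2; 0.08 -0.93 -0.19 0 0 0.04 0.2
16 end grasp [ 0.547 -0.1    0.22 ] rot [-179.98    0.   -179.99]
```

carry_out(
  targets="-0.03 0 0 0 0.02 -0.01 0.2; -0.03 0 0 0 0.02 -0.02 0.2; -0.03 0 0 0 0.02 -0.01 0.2; -0.03 0 0 0 0.02 -0.02 0.2; 0 0 -0.62 0 0 0 0.2; 0 0 -0.62 0 0 0 0.2; 0 0 -0.61 0 0 0 0.2; 0.1 -0.92 -0.19 0 0 0.04 0.2",
)

```text
time: 19.02
ee_pos: [0.5688, 0.2002, 0.3152]
tcp_rot: [179.8, -0.3, -177.9]
wrist_force: [1.9, -0.1, 0.4]
opening: 0.0516
grasp_force: 0.0
```

carry_out(
  targets="0.1 -0.92 -0.2 0 0 0.04 0.2; 0.1 -0.92 -0.2 0 0 0.04 0.2; 0.1 -0.92 -0.2 0 0 0.04 0.2; 0.1 -0.92 -0.2 0 0 0.04 0.2; 0.08 -0.92 -0.2 0 0 0.04 0.2; 0.08 -0.92 -0.2 0 0 0.04 0.2; 0.08 -0.92 -0.2 0 0 0.04 0.2; 0.08 -0.92 -0.2 0 0 0.04 0.2",
)

```text
time: 19.68
ee_pos: [0.5451, -0.0999, 0.3765]
tcp_rot: [180.0, -0.5, -180.0]
wrist_force: [0.9, -0.4, 0.4]
opening: 0.0516
grasp_force: 0.0
```

Run:
```python
from workcell import *
from h import *
import pickle
o=monitor.get_obs();print(o['ee_pos'],o['tcp_rot'])
c=get_calibration('wrist');im=camera('wrist');t=camera('top')
pickle.dump(c,open('w6.pkl','wb'))
a=cv2.resize(im[:,:,::-1],(640,480));b=cv2.resize(t[165:245,175:285,::-1],None,fx=1.45,fy=1.5)
a[:b.shape[0],:b.shape[1]]=b
cv2.imwrite('pics/w6.png',a);cv2.imwrite('pics/top6_raw.png',t[:,:,::-1])
print(proj(c,[[.5474,-.1005,.1415]])*640/560)
```

```text
[ 0.54509533 -0.09987108  0.37652428] [ 179.96387362   -0.50530565 -179.95861787]
[[318.82574771 267.0794182 ]]
```

View pics/w6.png

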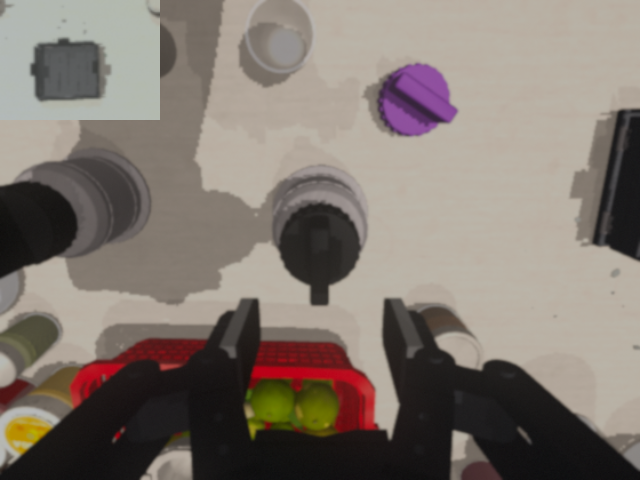

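The wrist view shows the skirt centred near (320,246) and the wing from (319,216) to (319,303), aligned with world x. The inset shows all three tray sides up.

Run:
```python
import pickle
from arc import *
c=pickle.load(open('w6.pkl','rb'));k=560/640
for uv,z in[((320,246),.109),((279,246),.109),((361,246),.109),((319,216),.1415),((319,288),.1415),((319,303),.109),((319,303),.1415)]: print(uv,z,onz(c,np.array(uv)*k-.06,z).round(4))
plan([([.548,-.1,.17],180,-.1,3),([.548,-.1,.127],180,-.1,3)])
```

```text
(320, 246) 0.109 [ 0.5452 -0.0999  0.109 ]
(279, 246) 0.109 [ 0.5452 -0.1274  0.109 ]
(361, 246) 0.109 [ 0.5452 -0.0724  0.109 ]
(319, 216) 0.1415 [ 0.5164 -0.1004  0.1415]
(319, 288) 0.1415 [ 0.5609 -0.1004  0.1415]
(319, 303) 0.109 [ 0.5876 -0.1006  0.109 ]
(319, 303) 0.1415 [ 0.5708 -0.1004  0.1415]
-0.03 0.02 0.44 0 -0.02 -0.01 -0.1; -0.02 0.02 0.43 0 -0.03 -0.02 -0.1; -0.03 0.02 0.44 -0.01 -0.02 -0.01 -0.1; 0 0 0.36 0 0 0 -0.1; 0 0 0.35 0 0 0 -0.1; 0 0 0.36 0 0 0 -0.1
6 end grasp [ 0.5481 -0.1     0.1271] rot [ 1.7998e+02 -2.0000e-02  1.7999e+02]
```

carry_out(
  targets="0 0 0.44 0 -0.02 0 0.2; -0.02 0 0.44 0 -0.03 0 0.2; 0 0 0.44 0 -0.02 0 0.2; 0 0 0.4 0 0 0 0.2; 0 0 0.4 0 0 0 0.2; 0 0 0.14 0 0 0 0.2; 0 0 0 0 0 0 0.2; 0 0 0 0 0 0 -1",
)

```text
time: 20.45
ee_pos: [0.5462, -0.098, 0.2859]
tcp_rot: [180.0, -0.1, -179.9]
wrist_force: [0.5, -0.4, 0.0]
opening: 0.0407
grasp_force: 0.0
```

carry_out(
  targets="0 0 0 0 0 0 -1; 0 0 0 0 0 0 -1; 0 0 0 0 0 0 -1; 0 0 0 0 0 0 -1; 0 0 0 0 0 0 -1; 0 0 0 0 0 0 -1; 0 0 0 0 0 0 -1; 0 0 0 0 0 0 -1",
  newtons=40,
)

```text
time: 21.12
ee_pos: [0.5464, -0.0988, 0.2866]
tcp_rot: [-179.9, 0.0, 180.0]
wrist_force: [0.5, -4.6, 5.5]
opening: 0.0113
grasp_force: 42.4
```

Run:
```python
from workcell import *
o=monitor.get_obs();print({k:o[k].round(3) if hasattr(o[k],'round') else o[k] for k in('ee_pos','tcp_rot','q','wrist_force','torque','opening','grasp_force')})
```

```text
{'ee_pos': array([ 0.546, -0.099,  0.287]), 'tcp_rot': array([-1.79934e+02,  4.00000e-03,  1.79999e+02]), 'q': array([-1.0238e+01,  4.9640e+00, -2.9830e+00,  8.2037e+01, -6.4000e-02,
       -1.0237e+01]), 'wrist_force': array([ 0.499, -4.589,  5.512]), 'torque': array([-1.046,  0.02 ,  0.049]), 'opening': 0.011274264932076398, 'grasp_force': 42.366968393325806}
```

carry_out(
  targets="0 -0.03 0 0 0 -0.4 -1; 0 0 0 0 0 -0.4 -1; 0 0 0 0 0 -0.4 -1; 0 0 0 0 0 -0.4 -1; 0 0 0 0 0 0 -1; 0 0 0 0 0 0 -1; 0 0 0 0 0 0 -1; 0 0 0 0 0 0 -1",
)

```text
time: 21.78
ee_pos: [0.5462, -0.0994, 0.2866]
tcp_rot: [180.0, -0.0, -170.8]
wrist_force: [-1.7, 0.8, 6.9]
opening: 0.0112
grasp_force: 42.5
```

```bash
cat > st.py <<'E'
from workcell import *
o=monitor.get_obs();print({k:o[k].round(3).tolist() if hasattr(o[k],'round') else o[k] for k in('time','ee_pos','tcp_rot','q','wrist_force','torque','opening','grasp_force')})
E
python3 st.py
```

```text
{'time': 21.7833, 'ee_pos': [0.546, -0.099, 0.287], 'tcp_rot': [179.958, -0.015, -170.801], 'q': [-10.325, 4.985, -2.964, 82.079, 0.035, -19.524], 'wrist_force': [-1.704, 0.823, 6.89], 'torque': [0.005, 0.233, 0.025], 'opening': 0.011221110776849353, 'grasp_force': 42.48081028461456}
```

Counter-clockwise turns freely: 0.16 rad at about 0.03 N m. Continue to about 1.0 rad.

carry_out(
  targets="0 0 0 0 0 -0.6 -1; 0 0 0 0 0 -0.6 -1; 0 0 0 0 0 -0.6 -1; 0 0 0 0 0 -0.6 -1; 0 0 0 0 0 -0.6 -1; 0 0 0 0 0 -0.6 -1; 0 0 0 0 0 -0.6 -1; 0 0 0 0 0 -0.6 -1",
)

```text
time: 22.45
ee_pos: [0.5458, -0.0998, 0.2866]
tcp_rot: [180.0, -0.1, -143.2]
wrist_force: [-3.4, -3.1, 7.8]
opening: 0.0112
grasp_force: 42.6
```

carry_out(
  targets="0 0 0 0 0 -0.6 -1; 0 0 0 0 0 -0.6 -1; 0 0 0 0 0 -0.6 -1; 0 0 0 0 0 -0.6 -1; 0 0 0 0 0 -0.6 -1; 0 0 0 0 0 -0.6 -1; 0 0 0 0 0 0 -1; 0 0 0 0 0 0 -1",
)

```text
time: 23.12
ee_pos: [0.5462, -0.1001, 0.2866]
tcp_rot: [-180.0, -0.1, -122.7]
wrist_force: [-1.6, -5.3, 6.7]
opening: 0.0114
grasp_force: 42.4
```

```bash
python3 st.py
```

```text
{'time': 23.1167, 'ee_pos': [0.546, -0.1, 0.287], 'tcp_rot': [-179.982, -0.08, -122.693], 'q': [-10.367, 4.988, -2.96, 82.066, -0.08, -67.675], 'wrist_force': [-1.626, -5.288, 6.733], 'torque': [-1.212, 0.245, 0.043], 'opening': 0.011410576204608891, 'grasp_force': 42.446783781051636}
```

One radian turned freely. Lift gently.

carry_out(
  targets="0 0 -0.05 0 0 0 -1; 0 0 -0.1 0 0 0 -1; 0 0 -0.1 0 0 0 -1; 0 0 -0.1 0 0 0 -1; 0 0 0 0 0 0 -1; 0 0 0 0 0 0 -1; 0 0 0 0 0 0 -1; 0 0 0 0 0 0 -1",
)

```text
time: 23.78
ee_pos: [0.5462, -0.1001, 0.2999]
tcp_rot: [180.0, -0.1, -122.7]
wrist_force: [1.2, -4.8, 2.1]
opening: 0.0116
grasp_force: 41.8
```

Run:
```python
from arc import *
o=monitor.get_obs();p=o['ee_pos'];y=o['tcp_rot'][2]
plan([([p[0],p[1],.215],y,-1,8),([.516,.2305,.215],y,-1,22),([.516,.2305,.195],y,-1,2)])
```

```text
0 0 -0.22 0 0 0 -1; 0 0 -0.22 0 0 0 -1; 0 0 -0.22 0 -0.01 0 -1; 0 0 -0.22 0 0 0 -1; 0 0 -0.21 0 0 0 -1; 0 0 -0.22 0 0 0 -1; 0 0 -0.22 0 0 0 -1; 0 0 -0.22 0 -0.01 0 -1
-0.3 0.23 0 0 0 0 -1; -0.29 0.23 0 0 0 0 -1; -0.3 0.24 0 0 0 0 -1; -0.3 0.23 0 0 0 0 -1; -0.3 0.23 0 0 0 0 -1; -0.29 0.23 0 0 0 0 -1; -0.3 0.23 0 0 0 0 -1; -0.3 0.24 0 0 0 0 -1
-0.3 0.23 0 0 0 0 -1; -0.29 0.23 0 0 0 0 -1; -0.3 0.23 0 0 0 0 -1; -0.3 0.23 0 0 0 0 -1; -0.3 0.24 0 0 0 0 -1; -0.29 0.23 0 0 0 0 -1; -0.3 0.23 0 0 0 0 -1; -0.3 0.23 0 0 0 0 -1
-0.3 0.23 0 0 0 0 -1; -0.29 0.23 0 0 0 0 -1; -0.3 0.24 0 0 0 0 -1; -0.3 0.23 0 0 0 0 -1; -0.3 0.23 0 0 0 0 -1; -0.29 0.23 0 0 0 0 -1; 0 0 0.25 0 0 0 -1; 0 0 0.25 0 0 0 -1
32 end grasp [0.516  0.2303 0.1951] rot [ 1.7998e+02  2.0000e-02 -1.2271e+02]
```

carry_out(
  targets="0 0 -0.22 0 0 0 -1; 0 0 -0.22 0 0 0 -1; 0 0 -0.22 0 0 0 -1; 0 0 -0.22 0 0 0 -1; 0 0 -0.22 0 0 0 -1; 0 0 -0.22 0 0 0 -1; 0 0 -0.22 0 0 0 -1; 0 0 -0.22 0 0 0 -1",
)

```text
time: 24.45
ee_pos: [0.5463, -0.0996, 0.3709]
tcp_rot: [179.9, -0.0, -122.7]
wrist_force: [-0.4, -1.0, -0.0]
opening: 0.0112
grasp_force: 41.4
```

carry_out(
  targets="-0.3 0.23 0 0 0 0 -1; -0.3 0.23 0 0 0 0 -1; -0.3 0.24 0 0 0 0 -1; -0.3 0.23 0 0 0 0 -1; -0.3 0.23 0 0 0 0 -1; -0.3 0.23 0 0 0 0 -1; -0.3 0.23 0 0 0 0 -1; -0.3 0.24 0 0 0 0 -1",
)

```text
time: 25.12
ee_pos: [0.5354, 0.0221, 0.3705]
tcp_rot: [179.9, -0.0, -122.7]
wrist_force: [-0.5, 0.5, 0.0]
opening: 0.0115
grasp_force: 41.5
```

carry_out(
  targets="-0.3 0.23 0 0 0 0 -1; -0.3 0.23 0 0 0 0 -1; -0.3 0.23 0 0 0 0 -1; -0.3 0.23 0 0 0 0 -1; -0.3 0.24 0 0 0 0 -1; -0.3 0.23 0 0 0 0 -1; -0.3 0.23 0 0 0 0 -1; -0.3 0.23 0 0 0 0 -1",
)

```text
time: 25.78
ee_pos: [0.5249, 0.1429, 0.3705]
tcp_rot: [179.9, -0.0, -122.7]
wrist_force: [0.5, -0.3, -0.3]
opening: 0.0111
grasp_force: 41.5
```

carry_out(
  targets="-0.3 0.23 0 0 0 0 -1; -0.25 0.23 0 0 0 0 -1; -0.25 0.24 0 0 0 0 -1; -0.25 0.23 0 0 0 0 -1; -0.2 0.2 0 0 0 0 -1; -0.2 0.2 0 0 0 0 -1; -0.1 0.1 0.2 0 0 0 -1; 0 0 0.1 0 0 0 -1",
)

```text
time: 26.45
ee_pos: [0.5101, 0.2263, 0.357]
tcp_rot: [179.9, -0.1, -122.6]
wrist_force: [0.0, 0.1, 0.1]
opening: 0.0114
grasp_force: 41.4
```

```bash
python3 st.py
python3 - <<'E'
from arc import *
plan([([.516,.2305,.205],monitor.get_obs()['tcp_rot'][2],-1,4)])
E
```

```text
{'time': 26.45, 'ee_pos': [0.51, 0.226, 0.357], 'tcp_rot': [179.885, -0.074, -122.61], 'q': [23.911, 5.421, 5.265, 89.969, 0.055, -33.48], 'wrist_force': [0.027, 0.145, 0.055], 'torque': [0.033, -0.029, 0.008], 'opening': 0.011403599044726941, 'grasp_force': 41.44890546798706}
-0.04 -0.02 -0.02 0.01 0 0 -1; -0.04 -0.01 -0.02 0 -0.01 0 -1; -0.05 -0.02 -0.02 0.01 0 0 -1; -0.04 -0.02 -0.01 0 0 0 -1
4 end grasp [0.5161 0.2305 0.2048] rot [ 1.8000e+02 -2.0000e-02 -1.2261e+02]
```

carry_out(
  targets="-0.04 -0.02 0 0 0 0 -1; -0.04 -0.02 0 0 0 0 -1; -0.04 -0.02 0 0 0 0 -1; -0.04 -0.02 0 0 0 0 -1; 0 0 0 0 0 0 -1; 0 0 0 0 0 0 -1; 0 0 0 0 0 0 -1; 0 0 0 0 0 0 -1",
)

```text
time: 27.12
ee_pos: [0.5165, 0.2287, 0.3581]
tcp_rot: [179.9, -0.1, -122.7]
wrist_force: [-0.3, -0.7, 0.4]
opening: 0.0112
grasp_force: 41.5
```

```bash
python3 st.py
python3 - <<'E'
from workcell import *
import cv2,numpy as np
w=camera('wrist')[:,:,::-1];s=camera('scene')[:,:,::-1];t=camera('top')[:,:,::-1]
a=np.zeros((600,800,3),np.uint8)
a[:330,:440]=cv2.resize(w,(440,330))
a[:330,440:800]=cv2.resize(s[170:280,140:260],(360,330),interpolation=cv2.INTER_CUBIC)
b=cv2.resize(t[165:245,175:400],None,fx=3.3,fy=3.3,interpolation=cv2.INTER_CUBIC);a[332:332+b.shape[0],:b.shape[1]]=b
cv2.imwrite('pics/f.png',a)
E
```

```text
{'time': 27.1167, 'ee_pos': [0.517, 0.229, 0.358], 'tcp_rot': [179.907, -0.05, -122.693], 'q': [23.874, 6.363, 6.404, 90.135, 0.05, -33.433], 'wrist_force': [-0.314, -0.747, 0.418], 'torque': [0.009, -0.06, -0.031], 'opening': 0.011191815611023772, 'grasp_force': 41.45164489746094}
```

View pics/f.png

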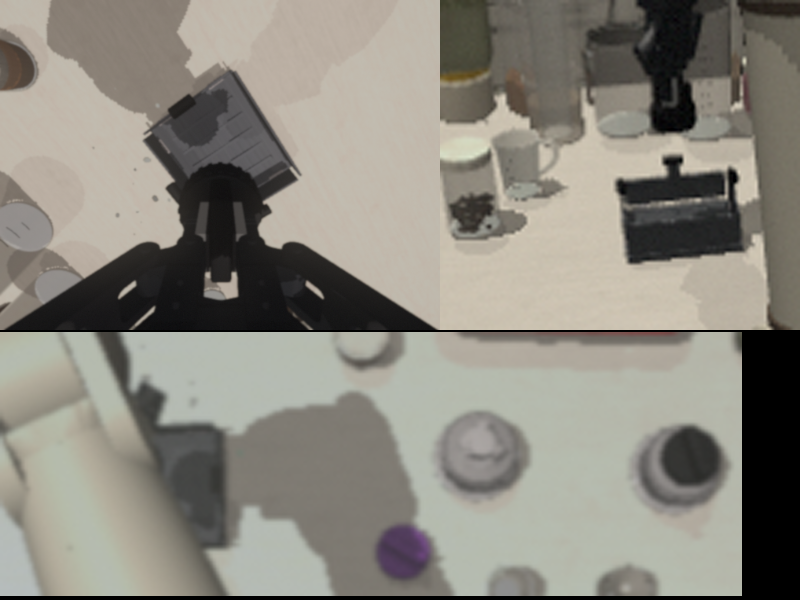

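The pictures show the cap level in the grip over the tray, all three sides upright, the nearer canister open (neck visible at (482,450)) and the other closed. Handing in.

```bash
python3 -c "
from workcell import bot
print(bot.job_done())"
```

```text
the job is handed in; nothing more can be done
None
```

I put up all three tray sides and unscrewed the nearer canister's cap; it turned freely counter-clockwise on the first try, so I did not try the other way. The arm now holds the cap level and still over the middle of the tray, about 7 cm above the raised sides; I handed the job in at about 27 s of robot time.

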